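# Close up the bushing tote with the two empties

## Task

Gather the three stack-and-nest totes into one column where the tote of bushings stands, leaving that one in place with its bushings upright: stack one empty tote on it, turned the opposite way round so that it stands on the ledges clear of the bushings, and nest the other empty fully down inside that first one, the same way round. Either empty may go first. Do not disturb the other things on the bench.

Things in the scene. Friction and masses are not known exactly. Their poses are not given: they have to be found in the camera images.
- tote_full_mid (a point): the loaded one of three identical slim grey plastic stack-and-nest totes, 156 long (its x) x 64 wide (y) x 62 high, standing on the bench with three bushings in it. Point: on its centre line, half-way up (31 above its underside), z up. Walls flare: foot 132 x 40 outside, mouth 146 x 54 inside. Inside, 10 below the rim, are ledges: one in the middle of the +x end, two in the corners of the -x end.
- tote_b_mid (a point): empty tote, 0.1 to 0.2 kg, like tote_full in shape, point and axes. An upright rim band, flat outside, 30 tall and 64 across, runs round the top: grip it across the width at mid-length, fingertips not below the band. Turned half a turn from the tote below, its foot stands on that tote's ledges: point 52 above the lower tote's point, up to 5 side play.
- tote_c_mid (a point): empty tote, 0.1 to 0.2 kg, like tote_b. The same way round as an empty tote below, the notches in its foot pass that tote's ledges (5 play) and it nests: it drops in until its rim band sits on the lower rim, point 30 above the lower tote's point, about 2 side play.
- tote_full_card (a point): middle of the blank white label card (44 x 24, leaning out, seen from above) on the outside of tote_full's +x end, 86 from its centre line and 49 above its underside; the other end has none.
- tote_b_card (a point): middle of the blank white label card (44 x 24, leaning out, seen from above) on the outside of tote_b's +x end, 86 from its centre line and 49 above its underside; the other end has none.
- tote_c_card (a point): middle of the blank white label card (44 x 24, leaning out, seen from above) on the outside of tote_c's +x end, 86 from its centre line and 49 above its underside; the other end has none.
- bushing0_mid (a point): flanged steel bushing standing in tote_full, 28 diameter at the flange, 38 high (its top is 21 below the tote's rim); point at its centre.
- bushing1_mid (a point): flanged steel bushing standing in tote_full, 28 diameter at the flange, 38 high (its top is 21 below the tote's rim); point at its centre.
- bushing2_mid (a point): flanged steel bushing standing in tote_full, 28 diameter at the flange, 38 high (its top is 21 below the tote's rim); point at its centre.
- oiler: green oil can, 60 diameter, 150 high with its spout, standing; origin under its centre. Bystander, not to be disturbed.
- arbor: turned steel arbor on a wooden cradle, 120 long (x), 48 wide, 48 high; origin under its centre. Bystander, not to be disturbed.
- chuck: steel three-jaw chuck lying flat, 100 diameter, 63 high; origin under its centre. Bystander, not to be disturbed.
- wrench: steel wrench lying flat along its x axis, 190 long, about 10 high. Bystander, not to be disturbed.
- mug: white mug, 76 diameter, 85 high, handle at its +y; origin under its centre. Bystander, not to be disturbed.
- square: engineer's square lying flat, stock 90 x 18 x 18 (x) and blade 120 long towards its +y; origin under the stock's middle. Bystander, not to be disturbed.
- collar: steel collar blank, 48 diameter, 30 high; origin under its centre. Bystander, not to be disturbed.

How it is judged:
By the outcome, as a careful person would: the job done as asked, in the order asked, and still so for the second after the job is handed in, with the robot touching nothing.
It also fails if it takes over 64 s, if anything falls off the work surface, if the arm or the gripper's body presses on something with over 40 N, if the wrist force passes 120 N, or if a joint passes its speed limit or range.

## Robot

A 6-joint arm with a two-finger parallel gripper is mounted at the origin on the work surface. World frame = base frame: x ahead of the robot, y to its left, z up, the work surface at z = 0. Lengths are in m, angles in rad, forces in N, time in s.
With the tool pointing down it reaches from about 0.25 to 0.8 m from the base axis. Payload 3.9 kg.
Tool frame: the origin (TCP) lies midway between the tips of the shut fingers; the grasp point (between the pads) lies 19 mm behind it; y points along the fingers, z is the direction in which the jaws open and shut, and the axes are right-handed (so a half turn about y gives the same grasp; the last joint's range is limited). The gripper opens to 85 mm and grips with 20 to 120 N. Pads are 22 mm wide; open, the fingers measure 114 mm over their backs; the gripper's body (76 mm by 85 mm) begins 54 mm behind the grasp point. The pads swing forward as they close: fully open they stand 13 mm farther back than shut.
Start: joints at [1.179, 0.26, -0.138, 1.173, 0, 1.571], TCP at [0.2, 0.485, 0.231] pointing down, gripper open.
Joint ranges: [-2.78, 2.78], [-0.83, 1.72], [-1.28, 1.37], [-1.9, 2.12], [-1.57, 1.48], [-3.14, 3.14]. Speed limits (rad/s): [2.57, 2.57, 3.14, 3.14, 3.14, 3.14].

## Interface

Orientations are given as a rotation vector (axis times angle).
In Python, from bench import r gives the robot as it stands.
- The arm moves only by the tool arm_command, never from a script. Its argument "rows" is one flat list of numbers, 6 for each row, row after row: the shift along the tool's x, y, z each as a share of 0.04 m, from -1 to 1, then the turn, a rotation vector about the tool's x, y, z each as a share of 5 degrees, from -1 to 1. In form: [x, y, z, wx, wy, wz, x, y, z, wx, wy, wz, ...]. A call has exactly 10 rows; each row shifts and turns the commanded pose from where the row before left it, along the tool's axes as they then stand; what a row does not reach is not made up. A row lasts 1/12 s, in which the tool goes at most 41.7 mm and 7.16 degrees, less where a joint would pass 70% of its speed; a pose out of reach is approached as far as the arm can. A call with a number of a shift or a turn outside -1 to 1 is refused whole. A call with a gripper value outside its range is refused whole. "claw" is the gripper's target within -1 to 1 (fully open at 1, half-way at 0, shut at -1), set as the call begins (left out, the last holds). The fingers move at their own pace and stop on an object; "force" is the grip in N (left out, the last holds). Time passes only in rows, so rows that do not move let the fingers close, or fill a call up. It gives the time, the measured TCP pose, the force and the opening at its end, in the units of the state.
- r.get_obs(): the state, without advancing time (a new reading comes with each control period).
- r.camera(name): name is "side" or "top" or "wrist"; returns a dict with "img" (400x640x3 uint8, red, green, blue), "camera_matrix" (3x3 intrinsics, pixels), "distortion" ([k1, k2, p1, p2, k3] as OpenCV has them; the pictures are not rectified), "R" (3x3) and "t" (3): a world point X has camera coordinates R X + t. Camera axes: x right, y down, z forward; pixel columns grow to the right and rows downward; lengths in m; the calibration is good to about 2 mm. A picture is of the moment at which its call begins. There is no depth.
- r.hand_in(): hands the job in, once; it reports no verdict.
The state is a dict: "time_s": time; "q": joint angles; "dq": joint speeds; "effort": joint torques, N m; "tool_pos": TCP position; "ee_rot": TCP orientation; "force": force on the tool from outside, world axes, zero at the start; "moment": the same for the moment, N m; "width": finger opening in m.
Only numpy, scipy, OpenCV 4.12 (cv2) and the standard library are available. Lean on these libraries where they do the work, as an engineer would, in place of code of your own. Each camera call takes 0.05 s, during which the arm holds its last target.

## Working session

There is one attempt and no reset: what is moved stays moved. The work goes in short steps, Python scripts to look and compute and a tool call to move; the robot and the scene stay as the last step left them, time stands still between calls to the robot, and variables do not carry over. Pictures are saved under pics/ and viewed, and the job is handed in when it is done.

Besides the shell and the picture viewer there is one more tool, called after "Request:" by a JSON object that holds its "api" and its "payload", one argument or row to a line. arm_command: Moves the arm, as the interface text tells. Shift numbers are shares of 0.04 m and turn numbers shares of 5 degrees, none past 1 either way. Its arguments: {"type":"object","properties":{"rows":{"type":"array"},"claw":{"type":"number"},"force":{"type":"number"}},"required":["rows"]}

```bash
ls; mkdir -p pics; python3 - <<'E'
from bench import r
import cv2,numpy as np
print(r.get_obs())
for n in ["top","side","wrist"]:
    c=r.camera(n); cv2.imwrite(f"pics/{n}0.png",c["img"][:,:,::-1])
    print(n,c["camera_matrix"],c["distortion"],c["R"],c["t"])
E
```

```text
pics
{'time_s': 0.0, 'q': array([ 1.17900184e+00,  2.60677474e-01, -1.39385511e-01,  1.17270362e+00,
        7.76436983e-06,  1.57080659e+00]), 'dq': array([ 2.15462973e-03,  1.12579191e-03,  1.09390146e-03,  3.07286080e-04,
       -9.92323552e-04,  8.29101219e-05]), 'effort': array([ 5.31750175e-04, -4.05680859e+01,  2.53923404e+01,  1.87424175e-02,
        1.84834826e-04, -1.84145136e-06]), 'tool_pos': array([0.20020388, 0.4845808 , 0.23046212]), 'ee_rot': array([-1.55079086,  0.30775689, -0.30713914]), 'force': array([-0.50038527,  0.47580498, -1.29809537]), 'moment': array([ 0.02575948, -0.03269122,  0.0022675 ]), 'width': 0.08538206928554197}
top [[374.07820154   0.         321.67093774]
 [  0.         374.07820154 204.78038802]
 [  0.           0.           1.        ]] [0.01339266 0.         0.         0.         0.        ] [[ 0.01752504 -0.99969775  0.01724158]
 [-0.99732411 -0.01870233 -0.07067422]
 [ 0.07097532 -0.01595687 -0.99735043]] [-0.01889688  0.56813714  1.08942834]
side [[432.77930432   0.         319.74817407]
 [  0.         432.77930432 193.92804541]
 [  0.           0.           1.        ]] [-0.08022917  0.          0.          0.          0.        ] [[ 9.68415677e-01 -2.49340370e-01  6.75342987e-04]
 [-1.61189582e-01 -6.28107761e-01 -7.61248028e-01]
 [ 1.90234053e-01  7.37095666e-01 -6.48460473e-01]] [-0.54509959  0.13051042  1.00475644]
wrist [[325.68660437   0.         324.02786745]
 [  0.         325.68660437 199.02213515]
 [  0.           0.           1.        ]] [-0.04622844  0.          0.          0.          0.        ] [[ 0.38239763  0.92399713 -0.00116289]
 [ 0.8847909  -0.36580878  0.28866764]
 [ 0.26630267 -0.11141473 -0.95742866]] [-0.52526402 -0.03753456  0.37984422]
```

View pics/top0.png

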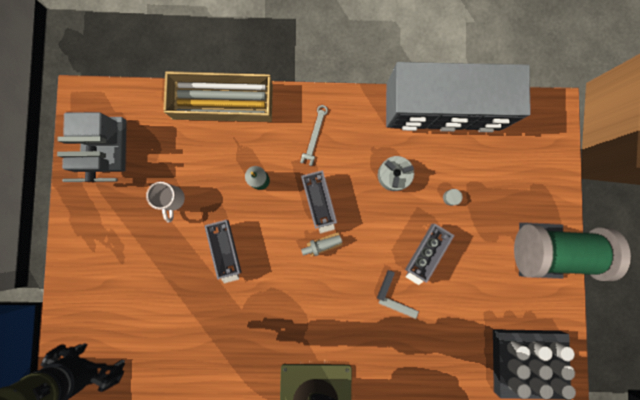

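View pics/side0.png

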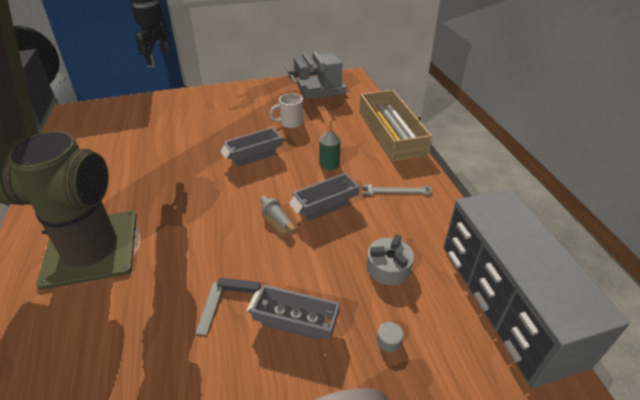

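View pics/wrist0.png

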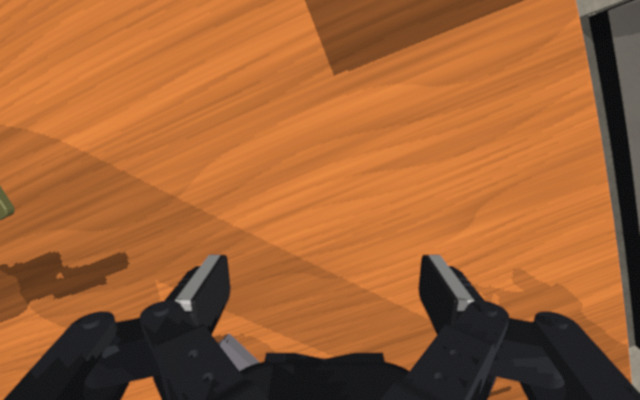

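```bash
python3 - <<'E'
import cv2,numpy as np
a=cv2.imread("pics/top0.png")
out=[cv2.resize(a[y-45:y+45,x-40:x+40],None,fx=3.3,fy=5.5*0.6,interpolation=cv2.INTER_CUBIC) for x,y in [(222,250),(319,200),(430,253)]]
cv2.imwrite("pics/z0.png",np.hstack(out))
s=cv2.imread("pics/side0.png")
cv2.imwrite("pics/z1.png",cv2.resize(s[120:350,200:400],None,fx=2.6,fy=2.6,interpolation=cv2.INTER_CUBIC))
E
```

```text
(no output)
```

View pics/z0.png

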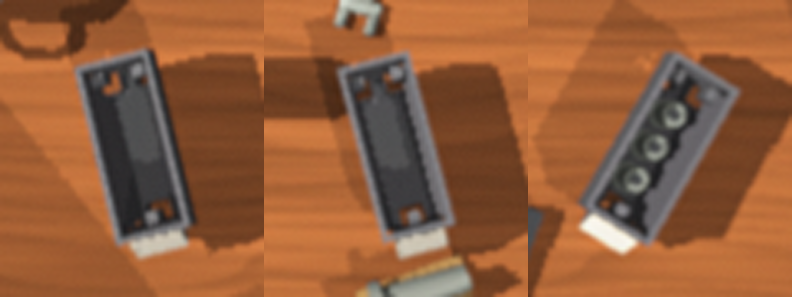

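View pics/z1.png

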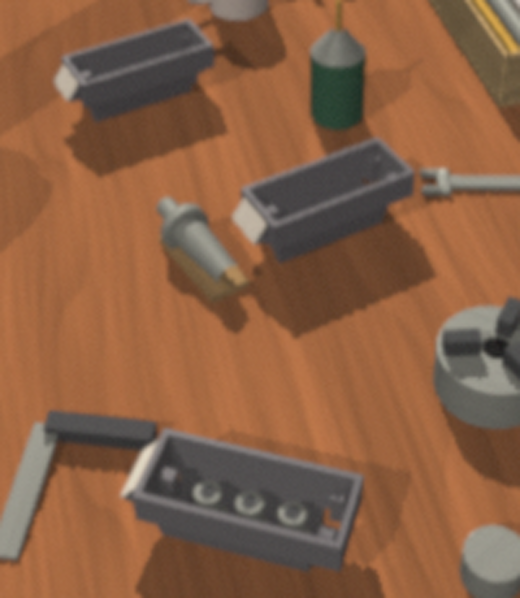

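```bash
cat > h.py <<'E'
import numpy as np,cv2
from scipy.spatial.transform import Rotation as Ro
def rays(c,px):
    p=cv2.undistortPoints(np.array(px,float).reshape(-1,1,2),c["camera_matrix"],c["distortion"]).reshape(-1,2)
    R,t=np.array(c["R"]),np.array(c["t"])
    d=np.c_[p,np.ones(len(p))]@R
    return -R.T@t,d
def onplane(c,px,z):
    o,d=rays(c,px); return o+d*((z-o[2])/d[:,2])[:,None]
def quad(c,px,z=0.062):
    # corners order: -x end left,right; +x(card) end right... : A,B on -x end, C,D on +x end, going round
    P=onplane(c,px,z); A,B,C,D=P
    ctr=P.mean(0); ax=(C+D-A-B)/2; w=(B+C-A-D)/2
    yaw=np.degrees(np.arctan2(ax[1],ax[0])); 
    print("ctr",ctr.round(4),"L %.4f W %.4f yaw %.1f wyaw %.1f"%(np.linalg.norm(ax),np.linalg.norm(w),yaw,np.degrees(np.arctan2(w[1],w[0]))))
    return ctr,yaw
def tool(o):
    R=Ro.from_rotvec(o["ee_rot"]).as_matrix()
    return np.array(o["tool_pos"]),R
def zyaw(R): return np.degrees(np.arctan2(R[1,2],R[0,2]))
def plan(pos,yawz,n,o=None,tilt=True):
    """uniform rows to reach TCP pos with tool z axis at yaw yawz (tool y down). prints row"""
    from bench import r
    o=o or r.get_obs(); p,R=tool(o)
    z=np.array([np.cos(np.radians(yawz)),np.sin(np.radians(yawz)),0]); y=np.array([0,0,-1.]); x=np.cross(y,z)
    G=np.c_[x,y,z]; rv=Ro.from_matrix(R.T@G).as_rotvec()
    S=sum(Ro.from_rotvec(rv*k/n).as_matrix() for k in range(n))
    D=R.T@(np.array(pos)-p); d=np.linalg.solve(S,D)
    row=np.r_[d/0.04,np.degrees(rv)/n/5]
    print("cur",p.round(4),"zyaw %.1f"%zyaw(R),"n",n,"row",row.round(3).tolist())
E
python3 - <<'E'
from h import *
from bench import r
c=r.camera("top"); print(tool(r.get_obs()),r.get_obs()["time_s"])
cv2.imwrite("pics/top1.png",c["img"][:,:,::-1])
def f(x0,y0,l): return [(x0-40+x/3.3-.35,y0-45+y/3.3-.35) for x,y in l]
quad(c,f(222,250,[(77,70),(152,50),(190,228),(120,243)]))
quad(c,f(319,200,[(337-264,70),(408-264,53),(455-264,222),(385-264,243)]))
quad(c,f(430,253,[(739-528,92),(668-528,53),(580-528,205),(650-528,243)]))
E
```

```text
(array([0.20030736, 0.48483059, 0.23077906]), array([[ 9.24223837e-01, -4.74540113e-04,  3.81850853e-01],
       [-3.81851148e-01, -1.11772949e-03,  9.24223161e-01],
       [-1.17750036e-05, -9.99999263e-01, -1.21423593e-03]])) 0.2
ctr [0.4346 0.2691 0.062 ] L 0.1534 W 0.0629 yaw -165.0 wyaw -75.4
ctr [0.5816 0.0008 0.062 ] L 0.1541 W 0.0632 yaw -163.5 wyaw -73.8
ctr [ 0.4355 -0.3164  0.062 ] L 0.1517 W 0.0685 yaw 149.6 wyaw 62.3
```

```bash
python3 - <<'E'
from h import *
from bench import r
c=r.camera("wrist"); p,R=tool(r.get_obs())
o=-c["R"].T@c["t"]; print("cam in tool",R.T@(o-p),"axes x,y,z in tool",(R.T@c["R"].T).round(3))
def proj(X): return cv2.projectPoints(np.array([X],float),cv2.Rodrigues(c["R"])[0],c["t"],c["camera_matrix"],c["distortion"])[0].ravel()
print("tcp px",proj(p))
# hover over full tote: tcp offsets
plan([0.4355+0.06*0,-0.3164,0.25],60-0,27)
plan([0.4355+0.06*0,-0.3164,0.25],-120,27)
E
```

```text
cam in tool [-0.07340735 -0.14321373  0.00104962] axes x,y,z in tool [[ 0.001  0.957  0.289]
 [-0.    -0.289  0.957]
 [ 1.    -0.001  0.   ]]
tcp px [321.8631645  258.46249166]
cur [0.2003 0.4849 0.2309] zyaw 67.5 n 27 row [0.522, -0.017, -0.571, 0.0, 0.056, 0.0]
cur [0.2003 0.4849 0.2309] zyaw 67.5 n 27 row [-0.813, -0.017, -0.835, 0.0, -1.277, -0.001]
```

```bash
python3 - <<'E'
from h import *
plan([0.3925,-0.2914,0.24],60,28)
E
```

```text
cur [0.2003 0.4849 0.2309] zyaw 67.5 n 28 row [0.459, -0.008, -0.547, 0.0, 0.054, 0.0]
```

Request:
{"api": "arm_command", "payload": {
  "rows": [0.46,-0.01,-0.55,0,0.054,0,0.46,-0.01,-0.55,0,0.054,0,0.46,-0.01,-0.55,0,0.054,0,0.46,-0.01,-0.55,0,0.054,0,0.46,-0.01,-0.55,0,0.054,0,0.46,-0.01,-0.55,0,0.054,0,0.46,-0.01,-0.55,0,0.054,0,0.46,-0.01,-0.55,0,0.054,0,0.46,-0.01,-0.55,0,0.054,0,0.46,-0.01,-0.55,0,0.054,0],
  "claw": 1,
  "force": 30
}}

```text
time_s: 1.08
tool_pos: [0.2807, 0.2085, 0.2353]
ee_rot: [-1.543, 0.344, -0.344]
force: [0.8, 0.1, -1.0]
width: 0.0858
```

Request:
{"api": "arm_command", "payload": {
  "rows": [0.46,-0.01,-0.55,0,0.054,0,0.46,-0.01,-0.55,0,0.054,0,0.46,-0.01,-0.55,0,0.054,0,0.46,-0.01,-0.55,0,0.054,0,0.46,-0.01,-0.55,0,0.054,0,0.46,-0.01,-0.55,0,0.054,0,0.46,-0.01,-0.55,0,0.054,0,0.46,-0.01,-0.55,0,0.054,0,0.46,-0.01,-0.55,0,0.054,0,0.46,-0.01,-0.55,0,0.054,0]
}}

```text
time_s: 1.92
tool_pos: [0.3478, -0.0704, 0.2395]
ee_rot: [-1.537, 0.381, -0.382]
force: [0.3, -0.2, 0.5]
width: 0.0852
```

Request:
{"api": "arm_command", "payload": {
  "rows": [0.46,-0.01,-0.55,0,0.054,0,0.46,-0.01,-0.55,0,0.054,0,0.46,-0.01,-0.55,0,0.054,0,0.46,-0.01,-0.55,0,0.054,0,0.46,-0.01,-0.55,0,0.054,0,0.46,-0.01,-0.55,0,0.054,0,0.46,-0.01,-0.55,0,0.054,0,0.46,-0.01,-0.55,0,0.054,0,0,0,0,0,0,0,0,0,0,0,0,0]
}}

```text
time_s: 2.75
tool_pos: [0.3921, -0.2951, 0.242]
ee_rot: [-1.531, 0.413, -0.412]
force: [-0.9, 0.7, 0.6]
width: 0.0858
```

```bash
python3 - <<'E'
from h import *
from bench import r
c=r.camera("wrist"); o=r.get_obs(); print(o["tool_pos"],zyaw(tool(o)[1]),np.degrees(o["q"]),abs(o["dq"]).max(),o["time_s"])
import pickle; pickle.dump(c,open("w1.pkl","wb"))
cv2.imwrite("pics/w1.png",c["img"][:,:,::-1])
E
```

```text
[ 0.39165809 -0.29396955  0.24209642] 59.935551291088856 [-3.69040128e+01  1.12378843e+01 -1.11785333e+01  6.76667178e+01
  1.98136505e-02 -6.83959917e+00] 0.02174568932675237 2.8
```

View pics/w1.png

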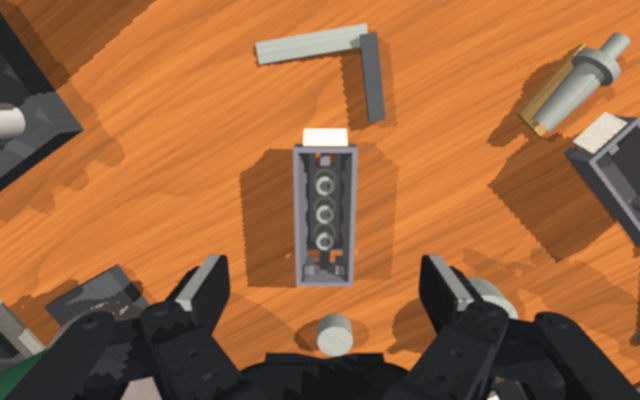

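```bash
python3 - <<'E'
import cv2
a=cv2.imread("pics/w1.png")
cv2.imwrite("pics/w1z.png",cv2.resize(a[125:300,270:380],None,fx=3.4,fy=3.4,interpolation=cv2.INTER_CUBIC))
E
```

```text
(no output)
```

View pics/w1z.png

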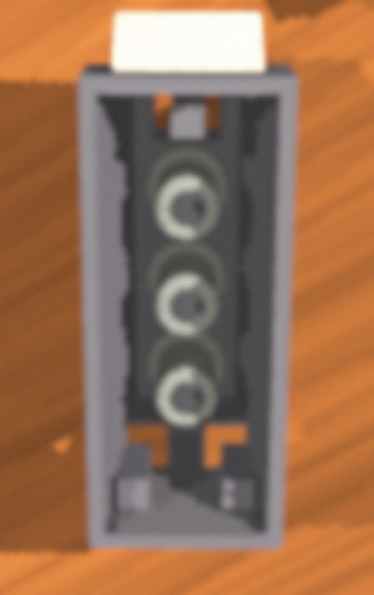

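```bash
python3 - <<'E'
from h import *
import pickle
c=pickle.load(open("w1.pkl","rb"))
f=lambda l:[(270+x/3.4-.35,125+y/3.4-.35) for x,y in l]
quad(c,f([(90,546),(282,547),(297,78),(80,78)]))
print(onplane(c,f([(189,41)]),0.049))
b=onplane(c,f([(187,208),(187,305),(186,397)]),0.041); print(b)
# look over c
plan([0.5816-0.05*0.96-0.0,0.0008-0.05*0.284,0.24],-73.5,30)
plan([0.5816+0.05*0.96,0.0008+0.05*0.284,0.24],-73.5,30)
E
```

```text
ctr [ 0.4347 -0.3175  0.062 ] L 0.1553 W 0.0636 yaw 149.6 wyaw 59.6
[[ 0.35982407 -0.27337404  0.049     ]]
[[ 0.40610397 -0.30090969  0.041     ]
 [ 0.43462104 -0.31746388  0.041     ]
 [ 0.46297437 -0.33431367  0.041     ]]
cur [ 0.3917 -0.294   0.2421] zyaw 59.9 n 30 row [-0.307, 0.002, 0.126, 0.001, 0.89, -0.0]
cur [ 0.3917 -0.294   0.2421] zyaw 59.9 n 30 row [-0.345, 0.002, 0.225, 0.001, 0.89, -0.0]
```

Request:
{"api": "arm_command", "payload": {
  "rows": [-0.345,0,0.225,0,0.89,0,-0.345,0,0.225,0,0.89,0,-0.345,0,0.225,0,0.89,0,-0.345,0,0.225,0,0.89,0,-0.345,0,0.225,0,0.89,0,-0.345,0,0.225,0,0.89,0,-0.345,0,0.225,0,0.89,0,-0.345,0,0.225,0,0.89,0,-0.345,0,0.225,0,0.89,0,-0.345,0,0.225,0,0.89,0]
}}

```text
time_s: 3.63
tool_pos: [0.3716, -0.1324, 0.2426]
ee_rot: [-1.324, 1.01, -1.009]
force: [0.5, -0.0, -0.0]
width: 0.0852
```

Request:
{"api": "arm_command", "payload": {
  "rows": [-0.345,0,0.225,0,0.89,0,-0.345,0,0.225,0,0.89,0,-0.345,0,0.225,0,0.89,0,-0.345,0,0.225,0,0.89,0,-0.345,0,0.225,0,0.89,0,-0.345,0,0.225,0,0.89,0,-0.345,0,0.225,0,0.89,0,-0.345,0,0.225,0,0.89,0,-0.345,0,0.225,0,0.89,0,-0.345,0,0.225,0,0.89,0]
}}

```text
time_s: 4.47
tool_pos: [0.4701, -0.0054, 0.2426]
ee_rot: [-0.925, 1.573, -1.572]
force: [-0.1, -0.4, -0.1]
width: 0.0856
```

Request:
{"api": "arm_command", "payload": {
  "rows": [-0.345,0,0.225,0,0.89,0,-0.345,0,0.225,0,0.89,0,-0.345,0,0.225,0,0.89,0,-0.345,0,0.225,0,0.89,0,-0.345,0,0.225,0,0.89,0,-0.345,0,0.225,0,0.89,0,-0.345,0,0.225,0,0.89,0,-0.345,0,0.225,0,0.89,0,-0.345,0,0.225,0,0.89,0,-0.345,0,0.225,0,0.89,0]
}}

```text
time_s: 5.3
tool_pos: [0.6297, 0.0163, 0.2427]
ee_rot: [-0.299, 2.069, -2.068]
force: [1.1, 0.3, 0.5]
width: 0.0852
```

```bash
python3 - <<'E'
from h import *
from bench import r
r.camera("top"); c=r.camera("wrist"); o=r.get_obs(); print(o["tool_pos"],zyaw(tool(o)[1]),np.degrees(o["q"]).round(1),abs(o["dq"]).max(),o["time_s"])
import pickle; pickle.dump(c,open("w2.pkl","wb"))
a=c["img"][:,:,::-1]
cv2.imwrite("pics/w2.png",a)
cv2.imwrite("pics/w2z.png",cv2.resize(a[110:310,260:390],None,fx=3,fy=3,interpolation=cv2.INTER_CUBIC))
E
```

```text
[0.63114795 0.01560614 0.24198538] -73.46317429027697 [  1.4  25.4   9.6  74.1   0.  164.9] 0.05983057235025537 5.4
```

View pics/w2.png

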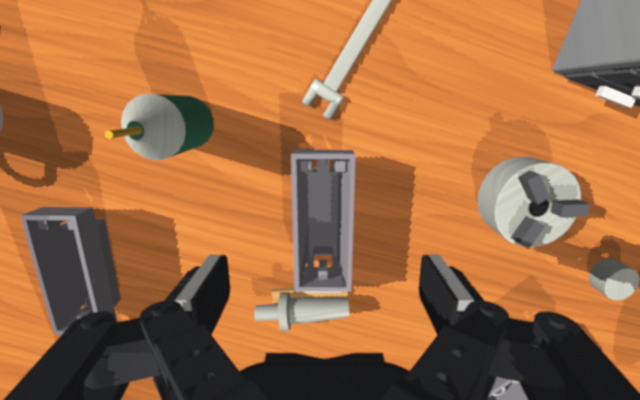

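View pics/w2z.png

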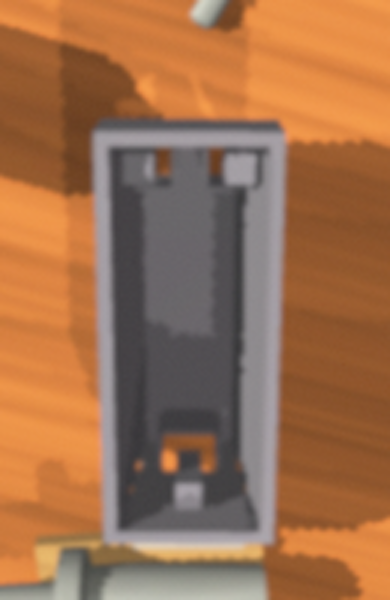

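```bash
python3 - <<'E'
from h import *
import pickle
c=pickle.load(open("w2.pkl","rb"))
f=lambda l:[(260+x/3-.33,110+y/3-.33) for x,y in l]
ct,y=quad(c,f([(94,131),(285,131),(273,543),(105,543)]))
plan([ct[0],ct[1],0.13],y+90,10)
plan([ct[0],ct[1],0.028],y+90,10)
# side-view check of b,c from initial
E
```

```text
ctr [0.5813 0.0027 0.062 ] L 0.1562 W 0.0635 yaw -164.0 wyaw -73.8
cur [0.6311 0.0156 0.242 ] zyaw -73.5 n 10 row [0.129, 0.28, -0.004, -0.0, 0.01, -0.0]
cur [0.6311 0.0156 0.242 ] zyaw -73.5 n 10 row [0.129, 0.535, -0.004, -0.0, 0.01, -0.0]
```

Request:
{"api": "arm_command", "payload": {
  "rows": [0.129,0.28,-0.004,0,0.01,0,0.129,0.28,-0.004,0,0.01,0,0.129,0.28,-0.004,0,0.01,0,0.129,0.28,-0.004,0,0.01,0,0.129,0.28,-0.004,0,0.01,0,0.129,0.28,-0.004,0,0.01,0,0.129,0.28,-0.004,0,0.01,0,0.129,0.28,-0.004,0,0.01,0,0.129,0.28,-0.004,0,0.01,0,0.129,0.28,-0.004,0,0.01,0]
}}

```text
time_s: 6.23
tool_pos: [0.5781, 0.0027, 0.1304]
ee_rot: [-0.295, 2.071, -2.07]
force: [-0.4, 0.4, 0.2]
width: 0.0851
```

```bash
python3 - <<'E'
from h import *
from bench import r
c=r.camera("side"); r.camera("top")
cv2.imwrite("pics/s1.png",c["img"][50:350,150:450,::-1].repeat(2,0).repeat(2,1))
plan([.5813,.0027,0.029],-74,8)
E
```

```text
cur [0.5761 0.0025 0.129 ] zyaw -73.9 n 8 row [-0.017, 0.312, 0.004, 0.003, 0.003, 0.008]
```

View pics/s1.png

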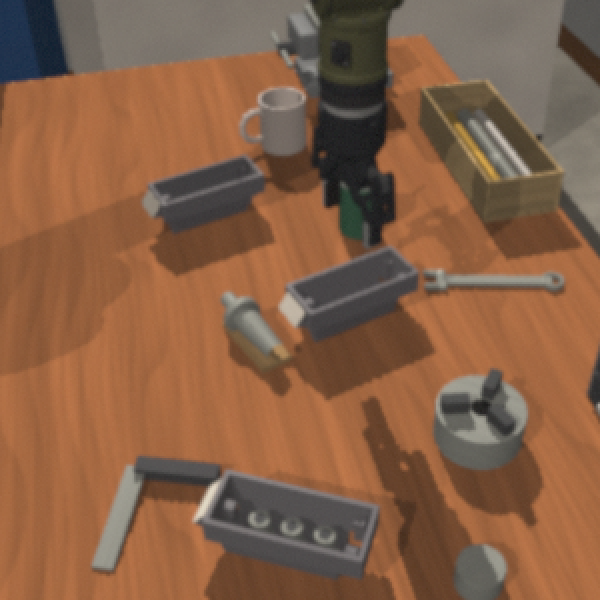

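Request:
{"api": "arm_command", "payload": {
  "rows": [-0.017,0.312,0.004,0,0,0,-0.017,0.312,0.004,0,0,0,-0.017,0.312,0.004,0,0,0,-0.017,0.312,0.004,0,0,0,-0.017,0.312,0.004,0,0,0,-0.017,0.312,0.004,0,0,0,-0.017,0.312,0.004,0,0,0,-0.017,0.312,0.004,0,0,0,0,0,0,0,0,0,0,0,0,0,0,0]
}}

```text
time_s: 7.17
tool_pos: [0.5851, 0.0026, 0.031]
ee_rot: [-0.293, 2.072, -2.071]
force: [-0.1, -0.1, 0.9]
width: 0.0856
```

```bash
python3 - <<'E'
from h import *
from bench import r
c=r.camera("wrist"); o=r.get_obs(); print(o["force"])
cv2.imwrite("pics/w3.png",c["img"][:,:,::-1])
plan([.5813,.0027,0.029],-74,8)
E
```

```text
[ 0.91712544 -0.99386522 -0.42971156]
cur [0.5859 0.0024 0.0316] zyaw -74.0 n 8 row [0.014, 0.008, -0.005, -0.0, 0.001, -0.001]
```

View pics/w3.png

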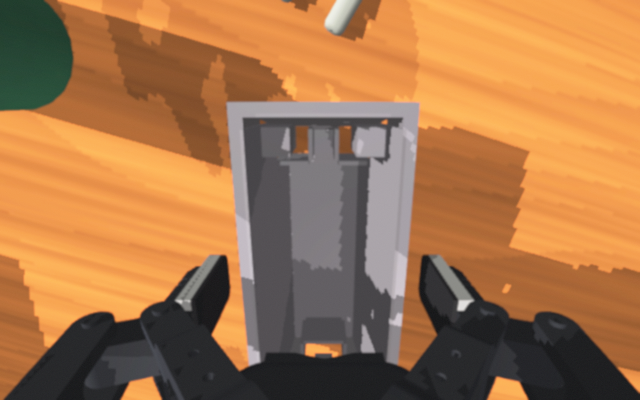

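Request:
{"api": "arm_command", "payload": {
  "rows": [0.04,0.02,-0.01,0,0,0,0.04,0.02,-0.01,0,0,0,0.035,0.02,-0.01,0,0,0,0,0,0,0,0,0,0,0,0,0,0,0,0,0,0,0,0,0,0,0,0,0,0,0,0,0,0,0,0,0,0,0,0,0,0,0,0,0,0,0,0,0]
}}

```text
time_s: 8.05
tool_pos: [0.5811, 0.0019, 0.0282]
ee_rot: [-0.291, 2.072, -2.072]
force: [0.3, 0.3, 0.9]
width: 0.0857
```

Request:
{"api": "arm_command", "payload": {
  "rows": [0,0,0,0,0,0,0,0,0,0,0,0,0,0,0,0,0,0,0,0,0,0,0,0,0,0,0,0,0,0,0,0,0,0,0,0,0,0,0,0,0,0,0,0,0,0,0,0,0,0,0,0,0,0,0,0,0,0,0,0],
  "claw": -1,
  "force": 30
}}

```text
time_s: 8.88
tool_pos: [0.5812, 0.0019, 0.0284]
ee_rot: [-0.291, 2.072, -2.072]
force: [-0.2, -0.3, 1.3]
width: 0.0633
```

```bash
python3 - <<'E'
from h import *
from bench import r
c=r.camera("wrist"); o=r.get_obs(); print(o["force"],o["width"])
import pickle; pickle.dump(c,open("w4.pkl","wb"))
cv2.imwrite("pics/w4.png",c["img"][:,:,::-1])
plan([.5813,.0027,0.029],-74,8)
E
```

```text
[0.2218433  0.66372098 0.77576957] 0.06361462550704114
cur [0.5812 0.0019 0.0284] zyaw -74.0 n 8 row [-0.001, -0.002, -0.002, -0.0, -0.0, -0.0]
```

View pics/w4.png

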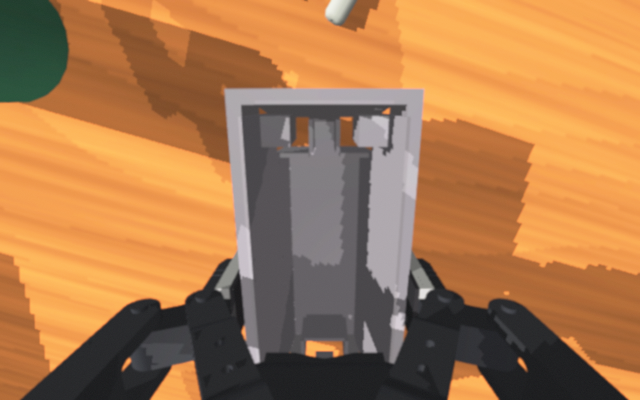

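```bash
python3 - <<'E'
from h import *
import pickle
c=pickle.load(open("w4.pkl","rb"))
P=onplane(c,[(223.5,88.5),(424,88.5)],.062); print(P)
m=P.mean(0); d=P[1]-P[0]; print(np.degrees(np.arctan2(d[1],d[0])))
ax=np.array([np.cos(np.radians(-164)),np.sin(np.radians(-164)),0]); print("ctr est",m+0.078*ax, (m-np.array([.5812,.0019,.062]))@ax)
E
```

```text
[[ 0.64732826  0.05545184  0.062     ]
 [ 0.66508587 -0.00665909  0.062     ]]
-74.04468759827
ctr est [0.58122865 0.00289666 0.062     ] -0.07830226079889276
```

Request:
{"api": "arm_command", "payload": {
  "rows": [0,-0.2,0,0,0,0,0,-0.4,0,0,0,0,0,-0.45,0,0,0,0,0,-0.45,0,0,0,0,0,-0.45,0,0,0,0,0,-0.45,0,0,0,0,0,-0.45,0,0,0,0,0,-0.45,0,0,0,0,0,-0.45,0,0,0,0,0,-0.45,0,0,0,0]
}}

```text
time_s: 9.77
tool_pos: [0.5802, 0.002, 0.197]
ee_rot: [-0.293, 2.073, -2.072]
force: [0.4, 0.9, -2.2]
width: 0.0634
```

```bash
python3 - <<'E'
from h import *
from bench import r
o=r.get_obs(); print(o["force"],o["width"])
plan([.4347,-.3175,0.19],59.6,30)
E
```

```text
[ 0.40582514  0.92948619 -2.20618675] 0.0633672480986147
cur [0.5802 0.002  0.197 ] zyaw -74.0 n 30 row [0.358, 0.006, -0.096, 0.001, -0.891, -0.0]
```

Request:
{"api": "arm_command", "payload": {
  "rows": [0.358,0,-0.096,0,-0.891,0,0.358,0,-0.096,0,-0.891,0,0.358,0,-0.096,0,-0.891,0,0.358,0,-0.096,0,-0.891,0,0.358,0,-0.096,0,-0.891,0,0.358,0,-0.096,0,-0.891,0,0.358,0,-0.096,0,-0.891,0,0.358,0,-0.096,0,-0.891,0,0.358,0,-0.096,0,-0.891,0,0.358,0,-0.096,0,-0.891,0]
}}

```text
time_s: 10.6
tool_pos: [0.4445, -0.0499, 0.1962]
ee_rot: [-0.924, 1.575, -1.573]
force: [0.3, 0.1, -2.9]
width: 0.0638
```

Request:
{"api": "arm_command", "payload": {
  "rows": [0.358,0,-0.096,0,-0.891,0,0.358,0,-0.096,0,-0.891,0,0.358,0,-0.096,0,-0.891,0,0.358,0,-0.096,0,-0.891,0,0.358,0,-0.096,0,-0.891,0,0.358,0,-0.096,0,-0.891,0,0.358,0,-0.096,0,-0.891,0,0.358,0,-0.096,0,-0.891,0,0.358,0,-0.096,0,-0.891,0,0.358,0,-0.096,0,-0.891,0]
}}

```text
time_s: 11.43
tool_pos: [0.3852, -0.1818, 0.1963]
ee_rot: [-1.324, 1.011, -1.009]
force: [-0.5, -0.1, -1.4]
width: 0.0634
```

Request:
{"api": "arm_command", "payload": {
  "rows": [0.358,0,-0.096,0,-0.891,0,0.358,0,-0.096,0,-0.891,0,0.358,0,-0.096,0,-0.891,0,0.358,0,-0.096,0,-0.891,0,0.358,0,-0.096,0,-0.891,0,0.358,0,-0.096,0,-0.891,0,0.358,0,-0.096,0,-0.891,0,0.358,0,-0.096,0,-0.891,0,0.358,0,-0.096,0,-0.891,0,0.358,0,-0.096,0,-0.891,0]
}}

```text
time_s: 12.27
tool_pos: [0.4357, -0.3176, 0.1961]
ee_rot: [-1.53, 0.414, -0.412]
force: [-0.2, -0.2, -2.4]
width: 0.0633
```

```bash
python3 - <<'E'
from h import *
from bench import r
c=r.camera("top");r.camera("side");r.camera("side");c=r.camera("side"); o=r.get_obs(); print(o["force"],o["width"],np.degrees(o["q"]).round(1))
cv2.imwrite("pics/s2.png",c["img"][100:400,150:450,::-1].repeat(2,0).repeat(2,1))
plan([.4347,-.3175,0.13],59.6,7)
E
```

```text
[-0.48822863 -0.09988566 -3.01017567] 0.06354139751555969 [-36.   17.3  -9.9  62.9   0.   -5.6]
cur [ 0.4354 -0.3167  0.1959] zyaw 59.5 n 7 row [-0.0, 0.235, -0.004, -0.001, -0.001, -0.003]
```

View pics/s2.png

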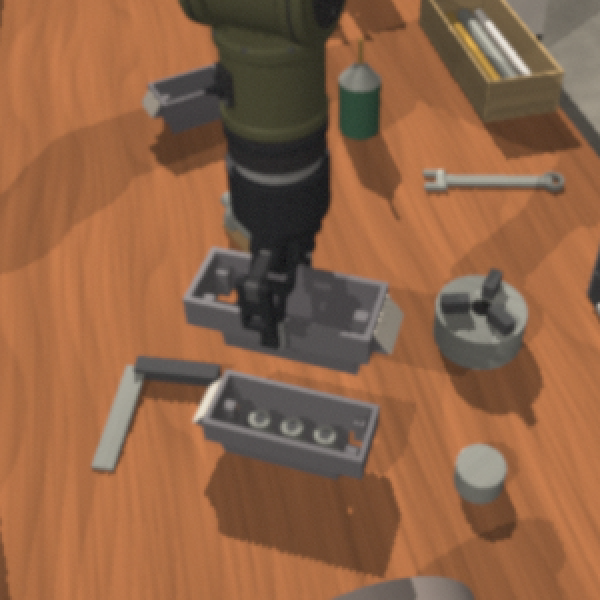

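Request:
{"api": "arm_command", "payload": {
  "rows": [0,0.28,-0.004,0,0,0,0,0.28,-0.004,0,0,0,0,0.28,-0.004,0,0,0,0,0.28,-0.004,0,0,0,0,0.28,-0.004,0,0,0,0,0.28,-0.004,0,0,0,0,0.28,0,0,0,0,0,0.28,0,0,0,0,0,0,0,0,0,0,0,0,0,0,0,0]
}}

```text
time_s: 13.3
tool_pos: [0.4343, -0.3169, 0.1064]
ee_rot: [-1.53, 0.417, -0.414]
force: [-0.5, 0.1, -2.4]
width: 0.0635
```

```bash
python3 - <<'E'
from h import *
from bench import r
r.camera("top");c=r.camera("side"); o=r.get_obs(); print(o["force"],o["width"],o["time_s"])
cv2.imwrite("pics/s3.png",c["img"][150:380,180:420,::-1].repeat(2,0).repeat(2,1))
plan([.4347,-.3175,0.0795],59.6,8)
c=r.camera("wrist")
import pickle; pickle.dump(c,open("w5.pkl","wb"))
cv2.imwrite("pics/w5.png",c["img"][:,:,::-1])
E
```

```text
[-0.30345678 -0.62591796 -1.15082313] 0.06334625574889893 13.4
cur [ 0.4356 -0.318   0.1074] zyaw 59.6 n 8 row [-0.003, 0.087, -0.0, -0.0, 0.001, 0.001]
```

View pics/s3.png

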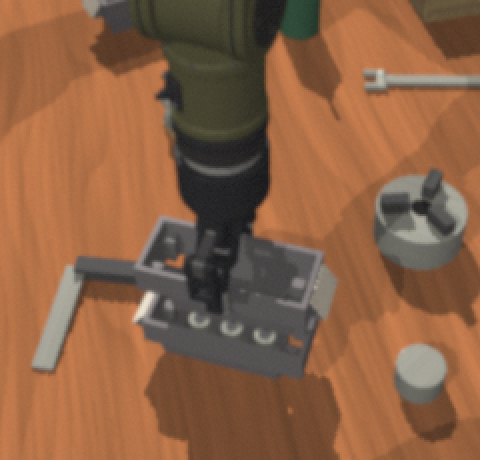

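View pics/w5.png

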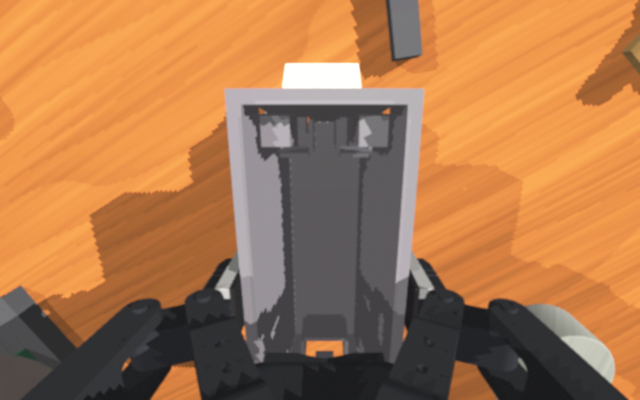

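Request:
{"api": "arm_command", "payload": {
  "rows": [-0.003,0.085,0,0,0,0,-0.003,0.085,0,0,0,0,-0.003,0.085,0,0,0,0,-0.003,0.085,0,0,0,0,-0.003,0.085,0,0,0,0,-0.003,0.085,0,0,0,0,-0.003,0.085,0,0,0,0,0,0.05,0,0,0,0,0,0,0,0,0,0,0,0,0,0,0,0]
}}

```text
time_s: 14.28
tool_pos: [0.4349, -0.3178, 0.0808]
ee_rot: [-1.531, 0.415, -0.415]
force: [0.2, -0.4, -2.2]
width: 0.0635
```

```bash
python3 - <<'E'
from h import *
from bench import r
c=r.camera("side"); o=r.get_obs(); print(o["force"],o["width"],o["time_s"])
cv2.imwrite("pics/s4.png",c["img"][150:380,180:420,::-1].repeat(2,0).repeat(2,1))
plan([.4347,-.3175,0.080],59.6,8)
c=r.camera("wrist")
import pickle; pickle.dump(c,open("w6.pkl","wb"))
cv2.imwrite("pics/w6.png",c["img"][:,:,::-1])
E
```

```text
[ 0.47971456 -0.79934163 -2.2114426 ] 0.0636445853430114 14.3333
cur [ 0.4349 -0.3178  0.0808] zyaw 59.6 n 8 row [-0.001, 0.003, 0.0, 0.0, 0.001, 0.0]
```

View pics/s4.png

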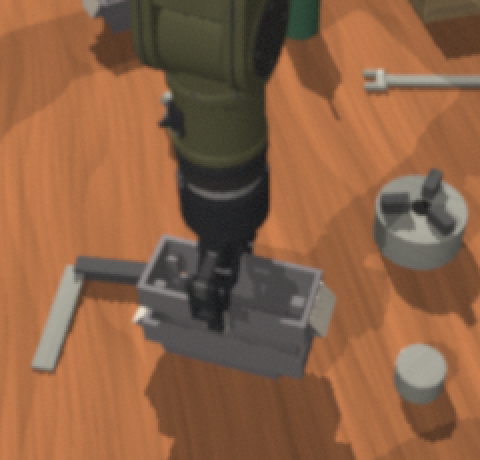

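View pics/w6.png

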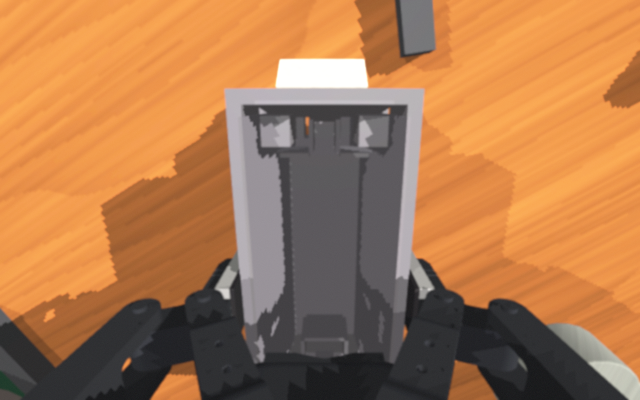

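Request:
{"api": "arm_command", "payload": {
  "rows": [0,0.012,0,0,0,0,0,0.012,0,0,0,0,0,0.012,0,0,0,0,0,0,0,0,0,0,0,0,0,0,0,0,0,0,0,0,0,0,0,0,0,0,0,0,0,0,0,0,0,0,0,0,0,0,0,0,0,0,0,0,0,0]
}}

```text
time_s: 15.22
tool_pos: [0.435, -0.3179, 0.0803]
ee_rot: [-1.531, 0.415, -0.416]
force: [-1.6, 1.4, 5.1]
width: 0.0634
```

Contact (+5 N), seated at the expected height. Release.

Request:
{"api": "arm_command", "payload": {
  "rows": [0,0,0,0,0,0,0,0,0,0,0,0,0,0,0,0,0,0,0,0,0,0,0,0,0,0,0,0,0,0,0,0,0,0,0,0,0,0,0,0,0,0,0,0,0,0,0,0,0,0,0,0,0,0,0,0,0,0,0,0],
  "claw": 1
}}

```text
time_s: 16.05
tool_pos: [0.4349, -0.3178, 0.0794]
ee_rot: [-1.531, 0.415, -0.415]
force: [0.1, -0.5, -0.3]
width: 0.0856
```

Request:
{"api": "arm_command", "payload": {
  "rows": [0,-0.2,0,0,0,0,0,-0.3,0,0,0,0,0,-0.4,0,0,0,0,0,-0.5,0,0,0,0,0,-0.5,0,0,0,0,0,-0.5,0,0,0,0,-0.3,-0.5,0,0,0,0,-0.4,-0.5,0,0,0,0,-0.4,-0.4,0,0,0,0,-0.4,-0.3,0,0,0,0]
}}

```text
time_s: 16.88
tool_pos: [0.383, -0.2875, 0.2457]
ee_rot: [-1.532, 0.413, -0.417]
force: [1.0, -0.9, 0.5]
width: 0.0854
```

```bash
python3 - <<'E'
from h import *
from bench import r
r.camera("top");r.camera("side");c=r.camera("wrist"); o=r.get_obs(); print(o["tool_pos"],o["force"],o["width"],o["time_s"])
import pickle; pickle.dump(c,open("w7.pkl","wb"))
a=c["img"][:,:,::-1]; cv2.imwrite("pics/w7.png",a)
cv2.imwrite("pics/w7z.png",cv2.resize(a[90:330,250:400],None,fx=2.5,fy=2.5,interpolation=cv2.INTER_CUBIC))
plan([.4348+.05*-1*.966,.2691-.05*.259,0.24],105,40)
E
```

```text
[ 0.38320874 -0.28762259  0.24507754] [0.54499079 0.01931825 0.94896601] 0.08570291421631736 17.0333
cur [ 0.3832 -0.2876  0.2451] zyaw 59.6 n 40 row [-0.048, 0.003, 0.346, 0.0, -0.227, 0.001]
```

View pics/w7z.png

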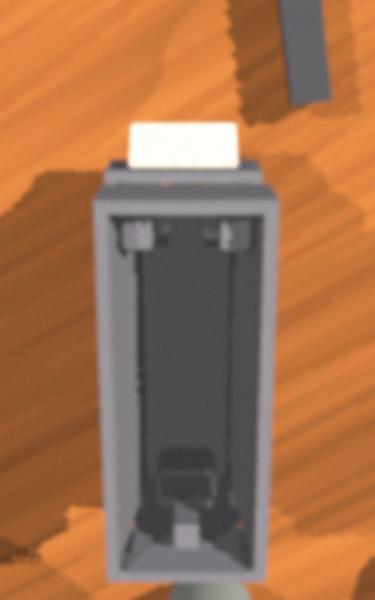

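```bash
python3 - <<'E'
from h import *
import pickle
c=pickle.load(open("w7.pkl","rb"))
f=lambda l:[(250+x/2.5-.3,90+y/2.5-.3) for x,y in l]
for z in(.112,.114,.116): quad(c,f([(94,197),(278,197),(269,582),(103,582)]),z)
plan([.4348+.05*-1*.966,.2691-.05*.259,0.24],105,20)
plan([.4348+.05*-1*.966,.2691-.05*.259,0.24],105,18)
E
```

```text
ctr [ 0.4368 -0.3176  0.112 ] L 0.1588 W 0.0656 yaw -30.4 wyaw 59.6
ctr [ 0.4359 -0.3171  0.114 ] L 0.1576 W 0.0651 yaw -30.4 wyaw 59.6
ctr [ 0.4351 -0.3166  0.116 ] L 0.1565 W 0.0647 yaw -30.4 wyaw 59.6
cur [ 0.3832 -0.2876  0.2451] zyaw 59.6 n 20 row [-0.103, 0.006, 0.69, 0.001, -0.454, 0.002]
cur [ 0.3832 -0.2876  0.2451] zyaw 59.6 n 18 row [-0.116, 0.007, 0.767, 0.001, -0.504, 0.002]
```

Request:
{"api": "arm_command", "payload": {
  "rows": [-0.116,0,0.767,0,-0.504,0,-0.116,0,0.767,0,-0.504,0,-0.116,0,0.767,0,-0.504,0,-0.116,0,0.767,0,-0.504,0,-0.116,0,0.767,0,-0.504,0,-0.116,0,0.767,0,-0.504,0,-0.116,0,0.767,0,-0.504,0,-0.116,0,0.767,0,-0.504,0,-0.116,0,0.767,0,-0.504,0,-0.116,0,0.767,0,-0.504,0]
}}

```text
time_s: 17.87
tool_pos: [0.4395, 0.0169, 0.2426]
ee_rot: [-1.57, 0.069, -0.069]
force: [0.4, 0.1, -0.2]
width: 0.0856
```

Request:
{"api": "arm_command", "payload": {
  "rows": [-0.116,0,0.767,0,-0.504,0,-0.116,0,0.767,0,-0.504,0,-0.116,0,0.767,0,-0.504,0,-0.116,0,0.767,0,-0.504,0,-0.116,0,0.767,0,-0.504,0,-0.116,0,0.767,0,-0.504,0,-0.116,0,0.767,0,-0.504,0,-0.116,0,0.767,0,-0.504,0,0,0,0,0,0,0,0,0,0,0,0,0]
}}

```text
time_s: 18.7
tool_pos: [0.3861, 0.2581, 0.2425]
ee_rot: [-1.562, -0.207, 0.209]
force: [0.1, -1.0, -0.2]
width: 0.0849
```

```bash
python3 - <<'E'
from h import *
from bench import r
r.camera("top");r.camera("side");c=r.camera("wrist"); o=r.get_obs(); print(o["tool_pos"],o["force"],np.degrees(o["q"]).round(1),o["time_s"])
import pickle; pickle.dump(c,open("w8.pkl","wb"))
a=c["img"][:,:,::-1]; cv2.imwrite("pics/w8.png",a)
cv2.imwrite("pics/w8z.png",cv2.resize(a[90:330,250:400],None,fx=2.5,fy=2.5,interpolation=cv2.INTER_CUBIC))
E
```

```text
[0.38662249 0.25597067 0.24291094] [-0.13088147 -0.64867976 -0.09860438] [ 33.5   8.6 -14.3  67.1  -0.   18.6] 18.85
```

View pics/w8z.png

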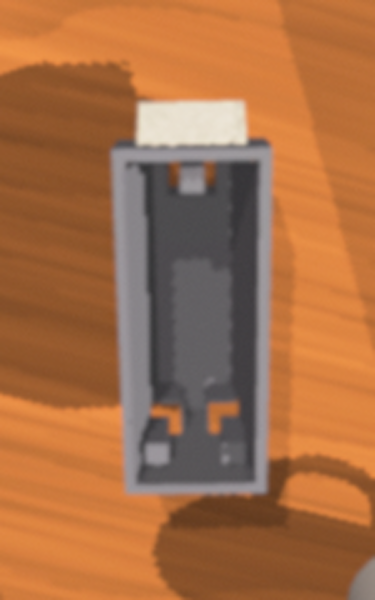

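View pics/w8.png

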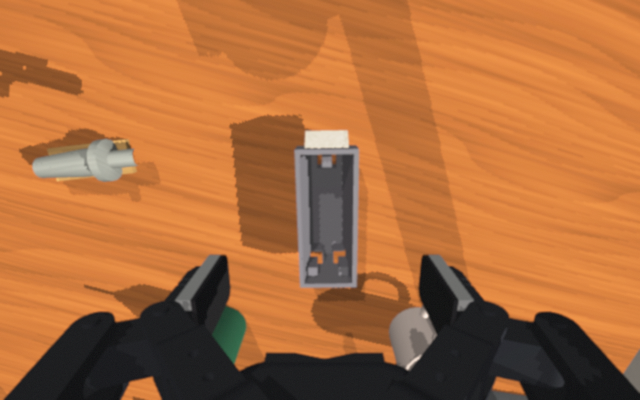

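```bash
python3 - <<'E'
from h import *
import pickle
c=pickle.load(open("w8.pkl","rb"))
f=lambda l:[(250+x/2.5-.3,90+y/2.5-.3) for x,y in l]
ct,y=quad(c,f([(125,493),(268,493),(271,149),(111,149)]))
y=-165.2 if False else y
plan([ct[0],ct[1],0.12],y+270-360 if False else y-90+360,10)
E
```

```text
ctr [0.4349 0.2736 0.062 ] L 0.1559 W 0.0643 yaw -164.0 wyaw 105.0
cur [0.3866 0.256  0.2429] zyaw 104.9 n 10 row [0.128, 0.307, 0.011, 0.001, -0.021, -0.001]
```

Request:
{"api": "arm_command", "payload": {
  "rows": [0.128,0.307,0.011,0,-0.01,0,0.128,0.307,0.011,0,-0.01,0,0.128,0.307,0.011,0,-0.01,0,0.128,0.307,0.011,0,-0.01,0,0.128,0.307,0.011,0,-0.01,0,0.128,0.307,0.011,0,-0.01,0,0.128,0.307,0.011,0,-0.01,0,0.128,0.307,0.011,0,-0.01,0,0.128,0.307,0.011,0,-0.01,0,0.128,0.307,0.011,0,-0.01,0]
}}

```text
time_s: 19.68
tool_pos: [0.4355, 0.273, 0.12]
ee_rot: [-1.561, -0.21, 0.21]
force: [-0.6, -0.0, -0.7]
width: 0.0856
```

Request:
{"api": "arm_command", "payload": {
  "rows": [0,0,0,0,0,0,0,0,0,0,0,0,0,0.22,0,0,0,0,0,0.22,0,0,0,0,0,0.22,0,0,0,0,0,0.22,0,0,0,0,0,0.22,0,0,0,0,0,0.22,0,0,0,0,0,0,0,0,0,0,0,0,0,0,0,0]
}}

```text
time_s: 20.52
tool_pos: [0.4339, 0.274, 0.067]
ee_rot: [-1.561, -0.211, 0.214]
force: [0.8, -0.2, 0.0]
width: 0.0856
```

```bash
python3 - <<'E'
from h import *
from bench import r
c=r.camera("wrist"); o=r.get_obs(); print(o["force"],o["time_s"])
import pickle; pickle.dump(c,open("w9.pkl","wb"))
a=c["img"][:,:,::-1]; cv2.imwrite("pics/w9.png",a)
plan([.4349,.2736,.028],105.4,6)
E
```

```text
[-0.71350511 -0.13595247 -0.67261012] 20.5667
cur [0.4344 0.2743 0.0676] zyaw 105.5 n 6 row [0.001, 0.165, -0.003, 0.0, 0.004, -0.001]
```

View pics/w9.png

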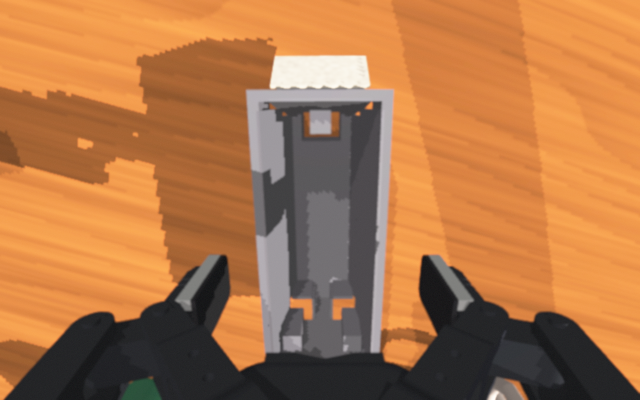

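Request:
{"api": "arm_command", "payload": {
  "rows": [0,0.165,-0.003,0,0,0,0,0.165,-0.003,0,0,0,0,0.165,-0.003,0,0,0,0,0.165,-0.003,0,0,0,0,0.165,-0.003,0,0,0,0,0.165,-0.003,0,0,0,0,0,0,0,0,0,0,0,0,0,0,0,0,0,0,0,0,0,0,0,0,0,0,0]
}}

```text
time_s: 21.4
tool_pos: [0.4351, 0.2738, 0.0285]
ee_rot: [-1.56, -0.213, 0.212]
force: [-0.6, -0.0, -0.2]
width: 0.0854
```

Request:
{"api": "arm_command", "payload": {
  "rows": [0,0,0,0,0,0,0,0,0,0,0,0,0,0,0,0,0,0,0,0,0,0,0,0,0,0,0,0,0,0,0,0,0,0,0,0,0,0,0,0,0,0,0,0,0,0,0,0,0,0,0,0,0,0,0,0,0,0,0,0],
  "claw": -1,
  "force": 30
}}

```text
time_s: 22.23
tool_pos: [0.4352, 0.2738, 0.0287]
ee_rot: [-1.56, -0.213, 0.212]
force: [0.6, -0.9, 4.8]
width: 0.0636
```

```bash
python3 - <<'E'
from h import *
from bench import r
c=r.camera("wrist"); o=r.get_obs(); print(o["force"],o["tool_pos"],o["width"],o["time_s"])
import pickle; pickle.dump(c,open("w10.pkl","wb"))
a=c["img"][:,:,::-1]; cv2.imwrite("pics/w10.png",a)
plan([.4349,.2736,.028],105.4,6)
E
```

```text
[ 0.03464898 -0.78038334  6.23041027] [0.43515078 0.27375201 0.02873035] 0.06372293897873493 22.2833
cur [0.4352 0.2738 0.0287] zyaw 105.5 n 6 row [-0.001, 0.003, -0.0, 0.0, 0.003, 0.002]
```

View pics/w10.png

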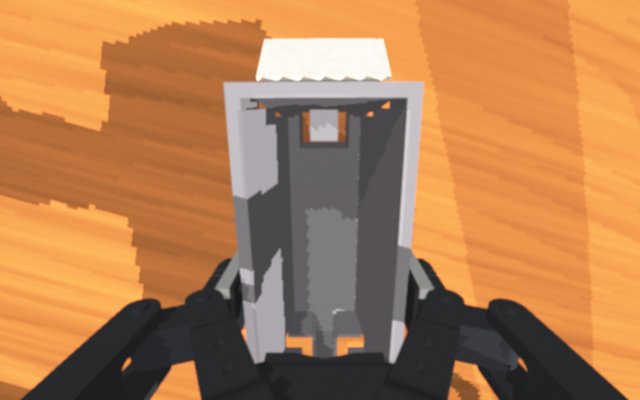

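```bash
python3 - <<'E'
from h import *
import pickle
c=pickle.load(open("w10.pkl","rb"))
P=onplane(c,[(223.5,82),(424.5,82)],.062)
m=P.mean(0); d=P[1]-P[0]; print(np.degrees(np.arctan2(d[1],d[0])),np.linalg.norm(d))
ax=np.array([np.cos(np.radians(-164.5)),np.sin(np.radians(-164.5)),0]); print("ctr est",m-0.078*ax, (m-np.array([.4352,.2738,.062]))@ax)
E
```

```text
105.46708193473171 0.0645908056875866
ctr est [0.43412457 0.27439049 0.062     ] 0.07887851673645212
```

Request:
{"api": "arm_command", "payload": {
  "rows": [0,-0.2,0,0,0,0,0,-0.4,0,0,0,0,0,-0.45,0,0,0,0,0,-0.45,0,0,0,0,0,-0.45,0,0,0,0,0,-0.45,0,0,0,0,0,-0.45,0,0,0,0,0,-0.45,0,0,0,0,0,-0.45,0,0,0,0,0,-0.45,0,0,0,0]
}}

```text
time_s: 23.12
tool_pos: [0.434, 0.2733, 0.1968]
ee_rot: [-1.561, -0.211, 0.214]
force: [0.7, 0.3, -2.9]
width: 0.0635
```

```bash
python3 - <<'E'
from h import *
from bench import r
o=r.get_obs(); print(o["force"],o["tool_pos"],o["width"],np.degrees(o["q"]).round(1))
W=[(.44,.155,60.3),(.44,.035,15.1),(.44,-.083,-30),(.437,-.2,-75.2),(.4338,-.3171,-120.4)]
p=None
oo=dict(tool_pos=o["tool_pos"],ee_rot=o["ee_rot"])
for x,y,a in W:
    plan([x,y,.195],a,10,oo)
    z=np.array([np.cos(np.radians(a)),np.sin(np.radians(a)),0]); yy=np.array([0,0,-1.]); 
    oo=dict(tool_pos=np.array([x,y,.195]),ee_rot=Ro.from_matrix(np.c_[np.cross(yy,z),yy,z]).as_rotvec())
E
```

```text
[ 0.67426095  0.30793815 -2.88281502] [0.43396354 0.27332834 0.19683507] 0.06347336981005446 [ 32.2  14.8 -13.4  62.    0.   16.7]
cur [0.434  0.2733 0.1968] zyaw 105.5 n 10 row [0.041, 0.005, -0.301, 0.001, 0.904, -0.002]
cur [0.44  0.155 0.195] zyaw 60.3 n 10 row [0.236, -0.0, -0.198, -0.0, 0.904, -0.0]
cur [0.44  0.035 0.195] zyaw 15.1 n 10 row [0.301, 0.0, 0.027, 0.0, 0.902, 0.0]
cur [ 0.44  -0.083  0.195] zyaw -30.0 n 10 row [0.197, 0.0, 0.226, 0.0, 0.904, 0.0]
cur [ 0.437 -0.2    0.195] zyaw -75.2 n 10 row [-0.021, -0.0, 0.3, -0.0, 0.904, 0.0]
```

Request:
{"api": "arm_command", "payload": {
  "rows": [0.041,0.005,-0.301,0,0.904,0,0.041,0.005,-0.301,0,0.904,0,0.041,0.005,-0.301,0,0.904,0,0.041,0.005,-0.301,0,0.904,0,0.041,0.005,-0.301,0,0.904,0,0.041,0.005,-0.301,0,0.904,0,0.041,0.005,-0.301,0,0.904,0,0.041,0.005,-0.301,0,0.904,0,0.041,0.005,-0.301,0,0.904,0,0.041,0.005,-0.301,0,0.904,0]
}}

```text
time_s: 23.95
tool_pos: [0.4401, 0.1547, 0.1939]
ee_rot: [-1.532, 0.41, -0.408]
force: [1.0, -0.6, -2.0]
width: 0.0634
```

Request:
{"api": "arm_command", "payload": {
  "rows": [0.236,0,-0.198,0,0.904,0,0.236,0,-0.198,0,0.904,0,0.236,0,-0.198,0,0.904,0,0.236,0,-0.198,0,0.904,0,0.236,0,-0.198,0,0.904,0,0.236,0,-0.198,0,0.904,0,0.236,0,-0.198,0,0.904,0,0.236,0,-0.198,0,0.904,0,0.236,0,-0.198,0,0.904,0,0.236,0,-0.198,0,0.904,0]
}}

```text
time_s: 24.78
tool_pos: [0.44, 0.0348, 0.194]
ee_rot: [-1.321, 1.017, -1.015]
force: [0.1, -0.4, -2.1]
width: 0.0635
```

Request:
{"api": "arm_command", "payload": {
  "rows": [0.301,0,0.027,0,0.902,0,0.301,0,0.027,0,0.902,0,0.301,0,0.027,0,0.902,0,0.301,0,0.027,0,0.902,0,0.301,0,0.027,0,0.902,0,0.301,0,0.027,0,0.902,0,0.301,0,0.027,0,0.902,0,0.301,0,0.027,0,0.902,0,0.301,0,0.027,0,0.902,0,0.301,0,0.027,0,0.902,0]
}}

```text
time_s: 25.62
tool_pos: [0.44, -0.0829, 0.194]
ee_rot: [-0.912, 1.587, -1.585]
force: [0.3, -0.5, -1.1]
width: 0.0634
```

Request:
{"api": "arm_command", "payload": {
  "rows": [0.197,0,0.226,0,0.904,0,0.197,0,0.226,0,0.904,0,0.197,0,0.226,0,0.904,0,0.197,0,0.226,0,0.904,0,0.197,0,0.226,0,0.904,0,0.197,0,0.226,0,0.904,0,0.197,0,0.226,0,0.904,0,0.197,0,0.226,0,0.904,0,0.197,0,0.226,0,0.904,0,0.197,0,0.226,0,0.904,0]
}}

```text
time_s: 26.45
tool_pos: [0.4371, -0.1996, 0.1939]
ee_rot: [-0.268, 2.087, -2.085]
force: [0.3, 0.1, -2.4]
width: 0.0629
```

```bash
python3 - <<'E'
from h import *
from bench import r
o=r.get_obs(); print(o["force"],o["tool_pos"],o["width"],np.degrees(o["q"]).round(1))
plan([.4338,-.3171,.195],-120.4,10)
E
```

```text
[ 0.34287014  0.13191424 -2.43679013] [ 0.43710078 -0.19955552  0.19391767] 0.06289863734006165 [-24.6  11.8 -17.9  60.4   0.  140.9]
cur [ 0.4371 -0.1996  0.1939] zyaw -75.4 n 10 row [-0.021, -0.003, 0.301, 0.001, 0.9, 0.001]
```

Request:
{"api": "arm_command", "payload": {
  "rows": [-0.021,0,0.301,0,0.9,0,-0.021,0,0.301,0,0.9,0,-0.021,0,0.301,0,0.9,0,-0.021,0,0.301,0,0.9,0,-0.021,0,0.301,0,0.9,0,-0.021,0,0.301,0,0.9,0,-0.021,0,0.301,0,0.9,0,-0.021,0,0.301,0,0.9,0,-0.021,0,0.301,0,0.9,0,-0.021,0,0.301,0,0.9,0]
}}

```text
time_s: 27.28
tool_pos: [0.4342, -0.317, 0.1938]
ee_rot: [-0.521, -1.923, 1.921]
force: [-0.1, 0.3, -2.4]
width: 0.0635
```

```bash
python3 - <<'E'
from h import *
from bench import r
r.camera("top");r.camera("top");c=r.camera("side");c2=r.camera("wrist")
o=r.get_obs(); print(o["force"],o["tool_pos"],o["width"],np.degrees(o["q"]).round(1))
cv2.imwrite("pics/s5.png",c["img"][130:380,170:420,::-1].repeat(2,0).repeat(2,1))
cv2.imwrite("pics/w11.png",c2["img"][:,:,::-1])
plan([.4338,-.3171,.152],-120.4,6)
E
```

```text
[ 0.41686411  0.26433876 -2.29104118] [ 0.434286   -0.31650588  0.19388815] 0.06360759413667129 [-36.1  17.2 -10.3  62.5   0.  174. ]
cur [ 0.4343 -0.3165  0.1939] zyaw -120.1 n 6 row [0.0, 0.175, 0.003, 0.002, 0.008, 0.002]
```

View pics/s5.png

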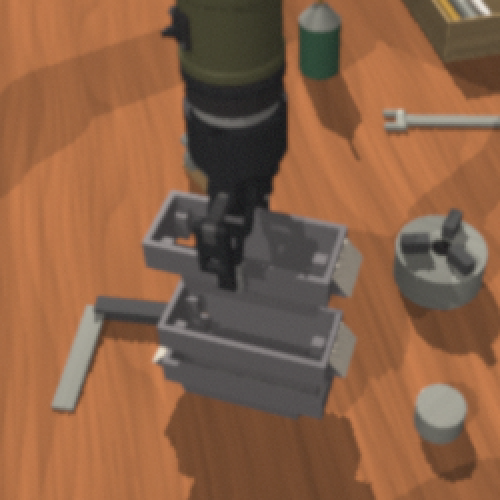

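View pics/w11.png

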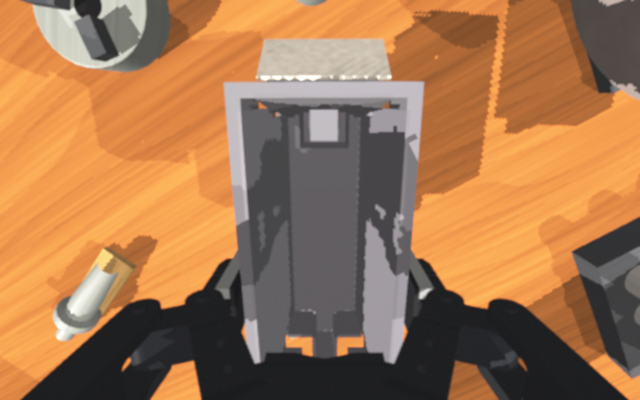

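Request:
{"api": "arm_command", "payload": {
  "rows": [0,0.16,0.003,0,0.008,0,0,0.16,0.003,0,0.008,0,0,0.16,0.003,0,0.008,0,0,0.16,0.003,0,0.008,0,0,0.16,0.003,0,0.008,0,0,0.16,0.003,0,0.008,0,0,0,0,0,0,0,0,0,0,0,0,0,0,0,0,0,0,0,0,0,0,0,0,0]
}}

```text
time_s: 28.32
tool_pos: [0.4347, -0.3178, 0.1562]
ee_rot: [-0.524, -1.922, 1.923]
force: [-0.2, 0.8, -0.8]
width: 0.0636
```

```bash
python3 - <<'E'
from h import *
plan([.4338,-.3171,.1115],-120.4,14)
E
```

```text
cur [ 0.4347 -0.3178  0.1562] zyaw -120.4 n 14 row [0.002, 0.08, -0.0, -0.0, -0.001, -0.001]
```

Request:
{"api": "arm_command", "payload": {
  "rows": [0.01,0.07,0,0,0,0,0.01,0.07,0,0,0,0,0.007,0.07,0,0,0,0,0,0.07,0,0,0,0,0,0.07,0,0,0,0,0,0.07,0,0,0,0,0,0.07,0,0,0,0,0,0.07,0,0,0,0,0,0.07,0,0,0,0,0,0.07,0,0,0,0]
}}

```text
time_s: 29.15
tool_pos: [0.4334, -0.317, 0.1275]
ee_rot: [-0.523, -1.922, 1.922]
force: [0.8, 0.3, -2.3]
width: 0.0633
```

```bash
python3 - <<'E'
from h import *
from bench import r
r.camera("top");c=r.camera("side")
cv2.imwrite("pics/s6.png",c["img"][130:380,170:420,::-1].repeat(2,0).repeat(2,1))
print(r.get_obs()["force"]);plan([.4338,-.3171,.111],-120.4,8)
E
```

```text
[-0.54769113  0.031052   -2.56313613]
cur [ 0.4331 -0.3168  0.1272] zyaw -120.4 n 8 row [-0.002, 0.051, -0.0, 0.0, -0.001, 0.001]
```

View pics/s6.png

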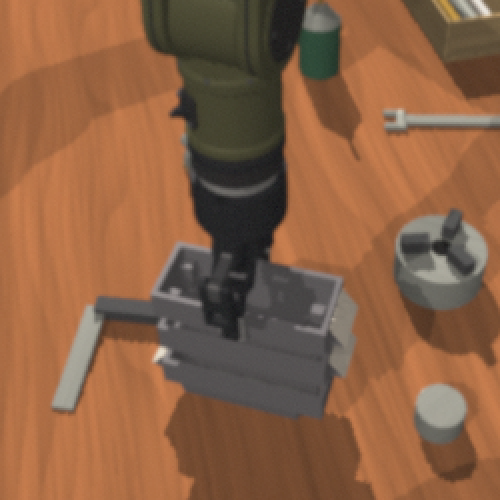

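Going in freely, about 16 mm to go. Lower slowly while watching the force.

Request:
{"api": "arm_command", "payload": {
  "rows": [-0.002,0.045,0,0,0,0,-0.002,0.045,0,0,0,0,-0.002,0.045,0,0,0,0,-0.002,0.045,0,0,0,0,-0.002,0.045,0,0,0,0,-0.002,0.045,0,0,0,0,0,0.045,0,0,0,0,0,0.045,0,0,0,0,0,0,0,0,0,0,0,0,0,0,0,0]
}}

```text
time_s: 30.08
tool_pos: [0.4337, -0.3172, 0.1133]
ee_rot: [-0.523, -1.922, 1.922]
force: [0.3, -0.6, -1.2]
width: 0.0638
```

```bash
python3 - <<'E'
from h import *
from bench import r
print(r.get_obs()["force"]);plan([.4338,-.3171,.1107],-120.4,4)
E
```

```text
[ 0.25339912 -0.55005121 -1.23376998]
cur [ 0.4337 -0.3172  0.1133] zyaw -120.4 n 4 row [-0.0, 0.016, -0.001, 0.0, -0.002, 0.001]
```

Request:
{"api": "arm_command", "payload": {
  "rows": [0,0.015,0,0,0,0,0,0.015,0,0,0,0,0,0.015,0,0,0,0,0,0.015,0,0,0,0,0,0.012,0,0,0,0,0,0,0,0,0,0,0,0,0,0,0,0,0,0,0,0,0,0,0,0,0,0,0,0,0,0,0,0,0,0]
}}

```text
time_s: 30.92
tool_pos: [0.4339, -0.3173, 0.1108]
ee_rot: [-0.523, -1.922, 1.922]
force: [-0.3, 0.7, 3.3]
width: 0.0634
```

```bash
python3 - <<'E'
from h import *
from bench import r
c=r.camera("side")
cv2.imwrite("pics/s7.png",cv2.resize(c["img"][230:350,230:360,::-1],None,fx=4,fy=4,interpolation=cv2.INTER_CUBIC))
print(r.get_obs()["force"],r.get_obs()["tool_pos"])
E
```

```text
[-1.00003431  1.19908399  3.84348871] [ 0.43385618 -0.3173277   0.11081706]
```

View pics/s7.png

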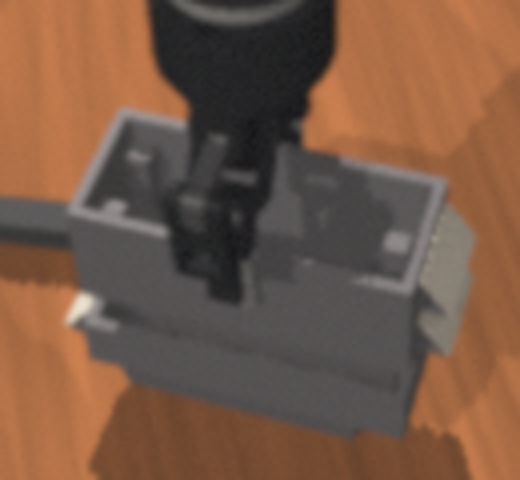

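Seated at the predicted height (0.1108 against 0.1107) and the bands are flush. Release and retreat.

Request:
{"api": "arm_command", "payload": {
  "rows": [0,0,0,0,0,0,0,0,0,0,0,0,0,0,0,0,0,0,0,0,0,0,0,0,0,0,0,0,0,0,0,0,0,0,0,0,0,0,0,0,0,0,0,0,0,0,0,0,0,0,0,0,0,0,0,0,0,0,0,0],
  "claw": 1
}}

```text
time_s: 31.8
tool_pos: [0.4338, -0.3173, 0.1106]
ee_rot: [-0.523, -1.922, 1.922]
force: [0.8, -0.1, 0.8]
width: 0.0855
```

Request:
{"api": "arm_command", "payload": {
  "rows": [0,-0.2,0,0,0,0,0,-0.3,0,0,0,0,0,-0.4,0,0,0,0,0,-0.5,0,0,0,0,0,-0.5,0,0,0,0,0,-0.5,0,0,0,0,0,-0.5,0,0,0,0,0,-0.5,-0.3,0,0,0,0,-0.4,-0.5,0,0,0,0,-0.3,-0.5,0,0,0]
}}

```text
time_s: 32.63
tool_pos: [0.4607, -0.2726, 0.2771]
ee_rot: [-0.527, -1.922, 1.923]
force: [1.0, -0.1, 1.0]
width: 0.0853
```

Request:
{"api": "arm_command", "payload": {
  "rows": [0.4,0,-0.8,0,0,0,0.4,0,-0.8,0,0,0,0.4,0,-0.8,0,0,0,0.4,0,-0.8,0,0,0,0.4,0,-0.8,0,0,0,0.4,0,-0.8,0,0,0,0,0,0,0,0,0,0,0,0,0,0,0,0,0,0,0,0,0,0,0,0,0,0,0]
}}

```text
time_s: 33.47
tool_pos: [0.4198, -0.1478, 0.2813]
ee_rot: [-0.422, -2.092, 1.924]
force: [-0.4, 0.0, -1.1]
width: 0.0859
```

```bash
python3 - <<'E'
from h import *
from bench import r
c=r.camera("side");t=r.camera("top")
o=r.get_obs();print(o["force"],o["tool_pos"],o["time_s"])
cv2.imwrite("pics/s8.png",cv2.resize(c["img"][220:360,220:370,::-1],None,fx=4,fy=4,interpolation=cv2.INTER_CUBIC))
cv2.imwrite("pics/s9.png",c["img"][:,:,::-1])
cv2.imwrite("pics/t9.png",t["img"][:,:,::-1])
E
```

```text
[-0.36697494 -0.4625764   0.4802795 ] [ 0.41965197 -0.14773686  0.28104694] 33.5667
```

View pics/s8.png

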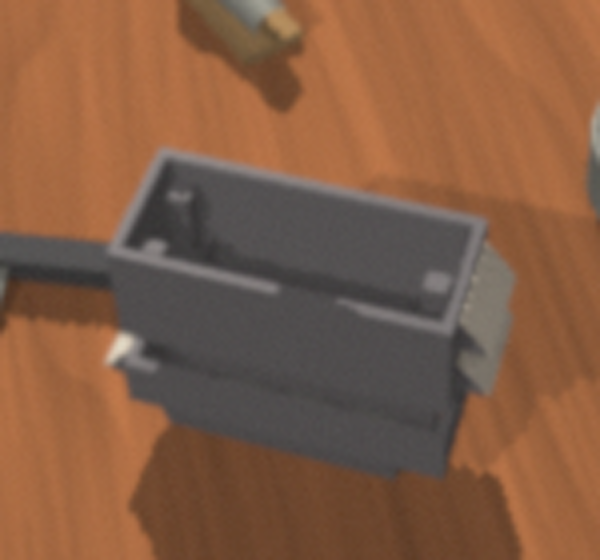

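View pics/t9.png

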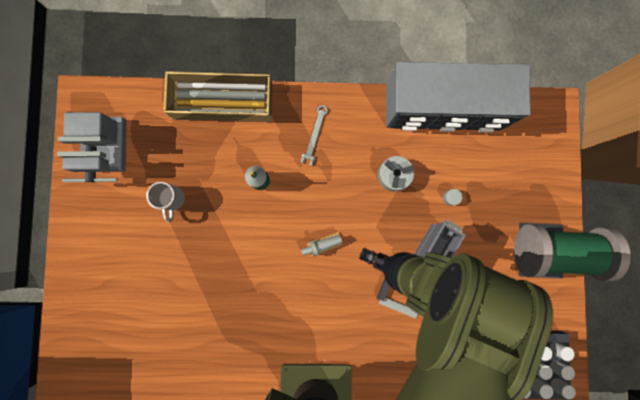

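View pics/s9.png

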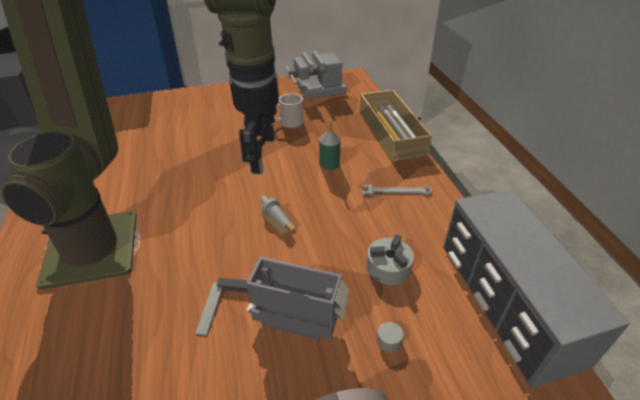

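```bash
python3 - <<'E'
from h import *
from bench import r
c=r.camera("side")
f=lambda l:[(220+x/4-.4,220+y/4-.4) for x,y in l]
quad(c,f([(110,252),(165,150),(487,220),(448,330)]),.144)
o=r.get_obs();print(abs(o["dq"]).max(),o["time_s"]); print(r.hand_in())
E
```

```text
ctr [ 0.4354 -0.3163  0.144 ] L 0.1529 W 0.0618 yaw -29.9 wyaw 58.3
0.004925039905534888 33.6167
the job is handed in; nothing more can be done
None
```

The three totes are now in one column where the bushing tote stands. I handed the job in at about 33.6 s, with the gripper open and clear of everything. The hand-in gave no verdict.

**First empty:** I turned it to face the opposite way from the bushing tote and lowered it onto the ledges. It seated at the expected height (tool at 0.0803 m, expected 0.0804), with a contact force of about 5 N.

**Second empty:** I nested it inside the first, facing the same way. It went fully down (tool at 0.1108 m, expected 0.1107), with about 4 N of contact.

**Last checks:**
- In the side picture the rim bands look flush, both empties' label cards are at the same end, and the bushing tote's card is at the opposite end.
- The top rim of the column measured at (0.435, -0.316) m facing about -30°. The bushing tote was at (0.435, -0.317) m, facing 149.6°, before I started.
- The other things on the bench look unmoved in the top and side pictures. The square is partly hidden by the arm in the top one.

**What I could not confirm or got wrong:**
- The bushings are hidden under the empties. That they are still upright rests on the seating height and the low contact forces.
- That last rim measurement came out 1–3 mm short of the true size (153 x 62 mm instead of 156 x 64), which I put down to picking pixels by hand.
- I mistyped a few numbers in the final retreat, so the gripper drifted sideways and tilted about 10 degrees. By then it was already above the totes and touched nothing.

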